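Seat a keyed vial carousel on its drive spindle

ROBOT

A 6-joint arm with a two-finger parallel gripper is mounted at the origin on a cart in front of the work surface, level with it; the furniture and walls round the work are solid. World frame = base frame: x ahead of the robot, y to its left, z up, the work surface at z = 0. Lengths are in m, angles in rad, forces in N, time in s.
With the tool pointing down it reaches from about 0.225 to 0.875 m from the base axis. Payload 3.4 kg.
Tool frame: the origin (TCP) lies at the very end of the fingers, on their centre line; the grasp point (between the pads) lies 19 mm behind it; x points along the fingers, y is the direction in which the jaws open and shut, and the axes are right-handed (so a half turn about x gives the same grasp; the last joint's range is limited). The gripper opens to 85 mm and grips with 20 to 120 N. Pads are 22 mm wide; open, the fingers measure 114 mm over their backs; the gripper's body (76 mm by 85 mm) begins 54 mm behind the grasp point. The pads swing forward as they close: fully open they stand 13 mm farther back than shut.
Start: joints at [1.161, 0.276, 1.505, -0, 1.361, -0.121], TCP at [0.164, 0.551, 0.231] pointing down, gripper open.
Joint ranges: [-2.89, 2.89], [-0.75, 2.08], [0.22, 2.7], [-1.18, 4.32], [0.11, 2.71], [-2.7, 2.7]. Speed limits (rad/s): [2.57, 2.57, 3.14, 3.14, 3.14, 3.14].

INTERFACE

Orientations are given as a unit quaternion [w, x, y, z].
In Python, from rig import manip gives the robot as it stands. The module is installed in compiled form; this text tells all that it offers.
- The arm moves only by the tool play_rows, never from a script. Its argument "plan" is a list that holds one entry, the list of rows, each a list of 5 numbers: the closure, from 0 (fully open) to 1 (shut), then the shift along the tool's x, y, z in m, then the turn about the tool's x in degrees. A call has 1 to 12 rows; each row is the pose to reach, as a shift and turn from the pose measured when the call began, along the tool's axes at that moment; what a row does not reach only later rows make up. A row lasts 1/10 s, in which the tool goes at most 50 mm and 8.59 degrees, less where a joint would pass 70% of its speed; a pose out of reach is approached as far as the arm can. A call with a gripper value outside its range is refused whole. The fingers move at their own pace and stop on an object; "grip_force" is the grip in N (left out, the last holds). Time passes only in rows, so rows that repeat a pose let the fingers close. It gives the time, the measured TCP pose, the force and the opening at its end, in the units of the state.
- manip.get_state(): the state, without advancing time (a new reading comes with each control period).
- manip.get_image(name): name is "side" or "top"; returns (picture, depth): 420x560x3 uint8, red, green, blue; 420x560 float32, m along the optical axis (not along the pixel's ray), 0 where there is no reading.
- manip.camera_params(name): a dict with "intrinsics" (3x3 intrinsics, pixels), "dist_coeffs" ([k1, k2, p1, p2, k3] as OpenCV has them; the pictures are not rectified), "R" (3x3) and "t" (3): a world point X has camera coordinates R X + t. Camera axes: x right, y down, z forward; pixel columns grow to the right and rows downward; lengths in m; the calibration is good to about 2 mm. A picture is of the moment at which its call begins. camera_params takes no time and is no camera call.
- manip.sign_off(): hands the job in, once; it reports no verdict.
The state is a dict: "clock": time; "qpos": joint angles; "qd": joint speeds; "effort": joint torques, N m; "position": TCP position; "ee_rot": TCP orientation; "contact_force": force on the tool from outside, world axes, zero at the start; "moment": the same for the moment, N m; "width": finger opening in m.
Only numpy, scipy, OpenCV 4.12 (cv2) and the standard library are available. Lean on these libraries where they do the work, as an engineer would, in place of code of your own. Each camera call takes 0.05 s, during which the arm holds its last target.

TASK

Fit the empty vial carousel to its drive unit: lower it over the spindle, turn it under light pressure until the key in its bore drops into the spindle's keyway and it sits flush on the drive flange, then put the hold-down knob over the spindle nose so that it rests flat on the carousel's hub. Work by feel and never force or drop the carousel onto the drive, and leave the beaker, nut driver and marker where they are.

Things in the scene. Friction and masses are not known exactly. Their poses are not given: they have to be found in the camera images.
- drive: Low white drive unit fixed to the bench, 160 x 160 x 50 mm, sloped key panel on its front. Origin: on the spindle's axis at bench level; z up, -x out of its front. On top: a 64 mm flange carrying the upright steel spindle. The geared drive holds its spindle still; it parks with the spindle's keyway anywhere within 45 degrees either side of the front (-x). That angle is not measured.
- drive_seat (a point): Centre of the drive flange's top face, 56 mm over the bench, where the carousel's underside must lie; axes as the drive's. Above it the spindle is 30 mm across for 24 mm (top edge chamfered); one keyway, 8 mm wide, 5 mm deep, runs down this part's whole length from its top.
- drive_nose (a point): Tip of the spindle's plain nose (14 mm across, 42 mm long, chamfered), on the axis 66 mm above drive_seat. Press and turn lightly: a few newtons are enough to feel the spindle and to seat the carousel; the spindle does not give way.
- carousel: Loose, empty, round aluminium vial carousel, 120 mm across, 50 mm tall, 0.25 to 0.42 kg, upright on the bench: a floor disc and a disc with 12 holes (its top 15 mm above the underside) on a steel hub. Origin: centre of the underside, z up. With its key resting on the 30 mm part of the spindle the underside is 7 mm above the flange; with the key over the keyway it goes down these 7 mm.
- carousel_under (a point): Centre of the carousel's underside. Here the hub's chamfered 32 mm bore begins, 25 mm deep; a 16.5 mm bore goes on from it to the top.
- carousel_grip (a point): Point on the carousel's axis, 38 mm above the underside, in its round knurled grip collar (36 mm across, from 15 to 50 mm above the underside): the place to grip. Axes as the carousel's.
- carousel_key (a point): Middle of the carousel's one key, inside the 32 mm bore, on its -x side: 6 mm wide, stands 4.5 mm into the bore, from 17 to 24 mm above the underside. A 10 mm round notch in the rim of the holed disc lies directly outward of it.
- hold_knob: Loose knurled steel hold-down knob, upright on the bench, 36 mm tall, 0.11 kg: foot 36 mm across and 5 mm thick, above it a grip 28 mm across. Blind bore 16 mm wide, 22 mm deep, chamfered, open at the bottom; it slides freely over the spindle's nose, no thread. Origin: centre of the underside, z up.
- knob_mid (a point): Point on the hold-down knob's axis, 18 mm above its underside. With the knob on the seated carousel's hub it is 68 mm above drive_seat.
- beaker_100: Bystander: glass beaker, 55 mm across, 71 mm tall, at the back. Leave alone.
- nut_driver: Bystander: nut driver lying on the bench at the right, 147 mm long, 24 mm thick. Leave alone.
- marker: Bystander: marker pen lying near the front edge, 128 mm long, 16 mm thick. Leave alone.

How it is judged:
On the way:
1. the carousel is down flush on the drive flange with its key in the keyway (z of carousel_under in the frame of drive_seat below 0.002 m and horizontal distance between carousel_under and drive_seat below 0.003 m and angle between carousel's own z axis and vertical below 0.04 rad), for 0.2 s.
At the end, for the whole second after the job is handed in: Carousel flush on the flange (underside within 2 mm of it, centred within 3 mm, level), key in the keyway; hold-down knob over the spindle nose, flat on the hub (within 2.5 mm of height, 4 mm of the axis, upright); both at rest and released (all of step 1 and z of knob_mid in the frame of drive_seat between 0.065 and 0.0705 m and horizontal distance between knob_mid and drive_seat below 0.004 m and angle between hold_knob's own z axis and vertical below 0.06 rad and linear speed of each of carousel, hold_knob below 0.01 m/s); the robot touches nothing.
It fails at once if the carousel is pressed, wrenched or dropped on the drive with more than 60 N (contact force between carousel and drive above 60 N).
It fails at once if the beaker is moved more than 30 mm (distance of beaker_100 from where it was at the start of the episode above 0.03 m).
It fails at once if the nut driver is moved more than 30 mm (distance of nut_driver from where it was at the start of the episode above 0.03 m).
It fails at once if the marker is moved more than 30 mm (distance of marker from where it was at the start of the episode above 0.03 m).
It also fails if it takes over 69 s, if anything falls off the work surface, if the arm or the gripper's body presses on something with over 40 N, if the wrist force passes 120 N, or if a joint passes its speed limit or range.

## Working session

There is one attempt and no reset: what is moved stays moved. The work goes in short steps, Python scripts to look and compute and a tool call to move; the robot and the scene stay as the last step left them, time stands still between calls to the robot, and variables do not carry over. Pictures are saved under pics/ and viewed, and the job is handed in when it is done.

Besides the shell and the picture viewer there is one more tool, called as name([rows], argument=value, ...), one row to a line, values as JSON. play_rows: Moves the arm, as the interface text tells. Its arguments: {"type":"object","properties":{"plan":{"type":"array","items":{"type":"array","items":{"type":"array","items":{"type":"number"}}}},"grip_force":{"type":"number"}},"required":["plan"]}

```bash
mkdir -p pics; ls; python3 - <<'E'
from rig import manip
import cv2,numpy as np
s=manip.get_state(); print({k:np.round(v,4).tolist() for k,v in s.items()})
for n in("side","top"):
    im,d=manip.get_image(n); cv2.imwrite(f"pics/{n}0.png",im[:,:,::-1]); np.savez(f"pics/{n}0.npz",im=im,d=d)
    print(n,{k:np.round(v,4).tolist() for k,v in manip.camera_params(n).items()})
E
```

```text
pics
{'clock': 0.0, 'qpos': [1.161, 0.2766, 1.5061, 0.0, 1.3607, -0.121], 'qd': [-0.0009, -0.0017, 0.0016, -0.001, 0.0004, 0.0], 'effort': [-0.002, -41.6792, -24.5802, -0.0005, 0.0112, 0.0], 'position': [0.1636, 0.5507, 0.2305], 'ee_rot': [0.6996, 0.1011, 0.6999, -0.1024], 'contact_force': [-1.06, 0.602, 0.0191], 'moment': [0.0027, 0.014, 0.0226], 'width': 0.0857}
side {'intrinsics': [[428.9281, 0.0, 280.0663], [0.0, 428.9281, 213.3054], [0.0, 0.0, 1.0]], 'dist_coeffs': [-0.0696, 0.0, 0.0, 0.0, 0.0], 'R': [[-0.7966, -0.6044, 0.0152], [-0.5198, 0.6717, -0.5278], [0.3088, -0.4284, -0.8492]], 't': [0.3767, 0.3988, 0.8574]}
top {'intrinsics': [[537.988, 0.0, 285.0317], [0.0, 537.988, 206.4307], [0.0, 0.0, 1.0]], 'dist_coeffs': [-0.1513, 0.0, 0.0, 0.0, 0.0], 'R': [[-0.0165, -0.9998, -0.0074], [-0.9885, 0.0174, -0.1501], [0.1502, 0.0049, -0.9886]], 't': [-0.0719, 0.556, 1.119]}
```

View pics/side0.png

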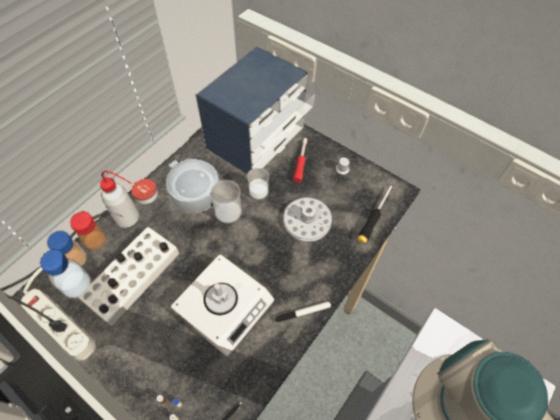

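View pics/top0.png

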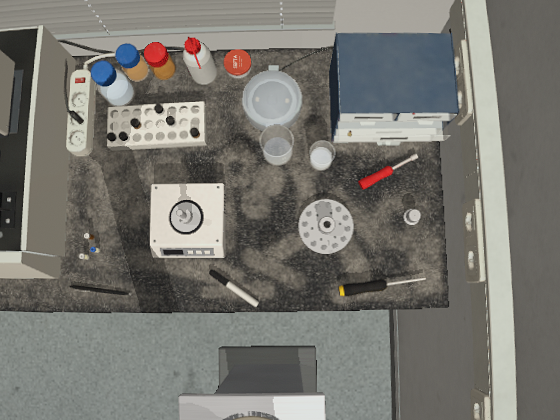

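```bash
cat > h.py <<'E'
import numpy as np,cv2
from rig import manip
def cam(n):
    c=manip.camera_params(n); return [np.array(c[k],float) for k in("intrinsics","dist_coeffs","R","t")]
def proj(n,X):
    K,D,R,t=cam(n); p,_=cv2.projectPoints(np.atleast_2d(np.array(X,float)),cv2.Rodrigues(R)[0],t,K,D); return p[:,0]
def rays(n,uv):
    K,D,R,t=cam(n); u=cv2.undistortPoints(np.array(uv,float).reshape(-1,1,2),K,D)[:,0]
    d=np.c_[u,np.ones(len(u))]@R; return -R.T@t,d
def onz(n,uv,z):
    o,d=rays(n,uv); return o+d*((z-o[2])/d[:,2])[:,None]
def cloud(n,dep):
    h,w=dep.shape; uv=np.stack(np.meshgrid(np.arange(w),np.arange(h)),-1).reshape(-1,2)
    o,d=rays(n,uv); return (o+d*dep.reshape(-1,1)).reshape(h,w,3)
def crop(im,box,f,fn):
    x0,y0,x1,y1=box; cv2.imwrite(fn,cv2.resize(im[y0:y1,x0:x1,::-1],None,fx=f,fy=f,interpolation=cv2.INTER_CUBIC))
E
python3 - <<'E'
from h import *
for n in("top","side"):
    print(n,proj(n,[[0,0,0],[.164,.551,.231],[.5,0,0]]).round(1).tolist())
T=np.load("pics/top0.npz");S=np.load("pics/side0.npz")
crop(T["im"],(140,170,240,270),6,"pics/t_drive.png")
crop(T["im"],(290,190,430,260),5,"pics/t_car.png")
crop(S["im"],(165,245,285,355),5,"pics/s_drive.png")
crop(S["im"],(275,145,405,255),5,"pics/s_car.png")
C=cloud("top",T["d"])
for nm,uv in dict(spindle=(183,213),car=(327,226),knob=(412,214),bench=(260,200),drivetop=(210,240)).items():
    print(nm,C[uv[1],uv[0]].round(4))
E
```

```text
top [[251.8, 463.6], [-47.6, 402.1], [248.9, 234.2]]
side [[463.2, 407.1], [212.4, 669.5], [270.9, 272.1]]
spindle [0.5335 0.1252 0.1168]
car [ 0.5154 -0.1739 -0.0006]
knob [ 0.534  -0.3576  0.0364]
bench [ 5.767e-01 -2.530e-02 -3.000e-04]
drivetop [0.4842 0.0801 0.0471]
```

```bash
sleep 0
```

```text
(no output)
```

View pics/t_drive.png

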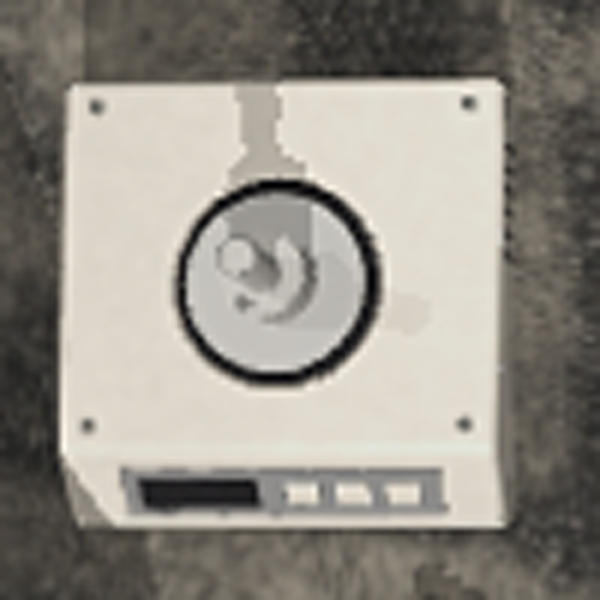

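View pics/t_car.png

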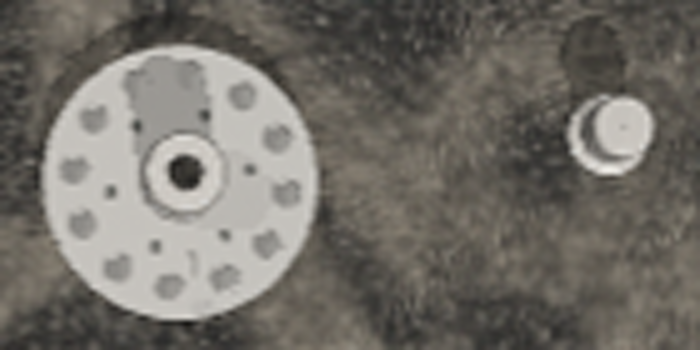

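View pics/s_drive.png

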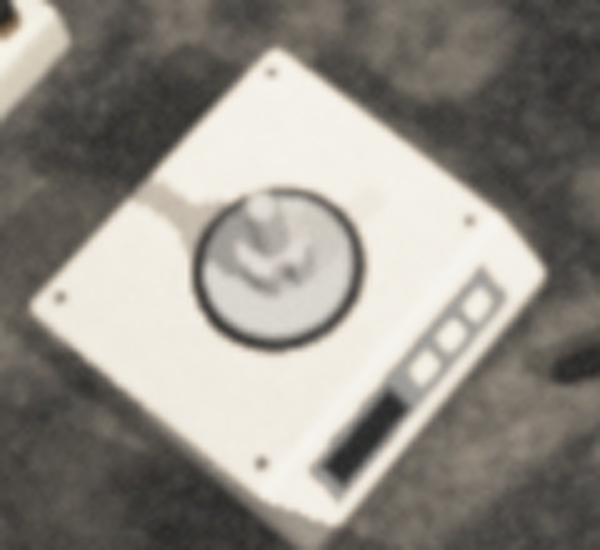

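View pics/s_car.png

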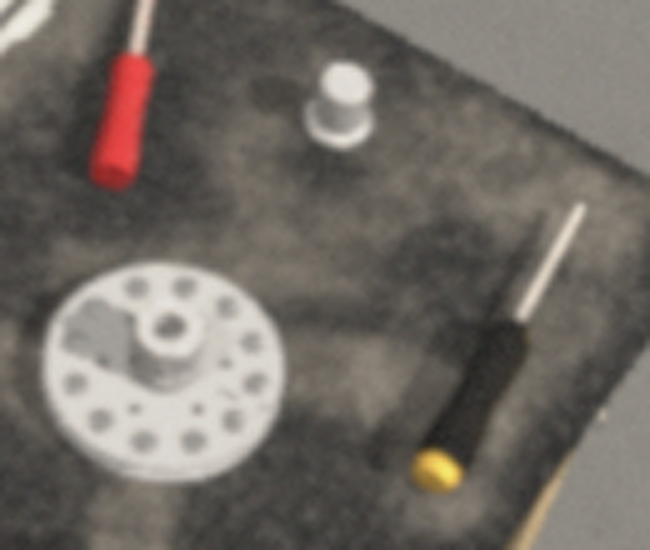

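```bash
cat >> h.py <<'E'
def ortho(n,im,c,half,z,N=560):
    # up = +x, left=+y
    a=np.linspace(half,-half,N); X,Y=np.meshgrid(a,a,indexing="ij")
    P=np.stack([c[0]+X,c[1]+Y,np.full_like(X,z)],-1).reshape(-1,3)
    p=proj(n,P).astype(np.float32).reshape(N,N,2)
    o=cv2.remap(im,p[...,0],p[...,1],cv2.INTER_CUBIC)
    return o
def enh(o):
    g=cv2.cvtColor(o,cv2.COLOR_RGB2LAB); g[...,0]=cv2.createCLAHE(4,(4,4)).apply(g[...,0]); return cv2.cvtColor(g,cv2.COLOR_LAB2BGR)
E
python3 - <<'E'
from h import *
T=np.load("pics/top0.npz");S=np.load("pics/side0.npz")
# drive body fit: four screws -> z 0.05; screw pix in top crop
uv=np.array([[97,107],[469,103],[464,423],[88,426]])/6+[140,170]
P=onz("top",uv-.4,.05); print("screws top",P.round(4).tolist(),P.mean(0))
uv=np.array([[272,72],[470,219],[261,462],[60,297]])/5+[165,245]
P=onz("side",uv-.4,.05); print("screws side",P.round(4).tolist(),P.mean(0))
# flange ring centres by ellipse
for n,d,c0 in(("top",T,(186,217)),("side",S,(221,298))):
    g=cv2.cvtColor(d["im"],cv2.COLOR_RGB2GRAY); 
    m=(g<90).astype(np.uint8); k,l,st,ce=cv2.connectedComponentsWithStats(m)
    for i in range(1,k):
        if np.hypot(*(ce[i]-c0))<10 and st[i][4]>50:
            cs,_=cv2.findContours((l==i).astype(np.uint8),0,cv2.CHAIN_APPROX_NONE); e=cv2.fitEllipse(cs[0]); print(n,"ring",e,onz(n,[e[0]],.05),onz(n,[e[0]],.056))
c=np.array([.528,.118])
for z in(.08,):
    for n,d in(("top",T),("side",S)):
        cv2.imwrite(f"pics/o_{n}_dr.png",ortho(n,d["im"],c,.045,z)[:,:,::-1])
for n,d in(("top",T),("side",S)):
    cv2.imwrite(f"pics/o_{n}_car.png",enh(ortho(n,d["im"],(.51,-.175),.07,.015)))
E
```

```text
screws top [[0.6003, 0.1993, 0.05], [0.599, 0.0632, 0.05], [0.4835, 0.0648, 0.05], [0.4842, 0.2004, 0.05]] [0.54174717 0.1319089  0.05      ]
screws side [[0.5996, 0.064, 0.05], [0.4839, 0.0646, 0.05], [0.4853, 0.2011, 0.05], [0.6008, 0.2004, 0.05]] [0.54238265 0.13254887 0.05      ]
top ring ((185.9166259765625, 216.66397094726562), (32.55493927001953, 33.57146453857422), 18.203367233276367) [[0.53496502 0.13198149 0.05      ]] [[0.53415089 0.13082792 0.056     ]]
```

View pics/o_top_dr.png

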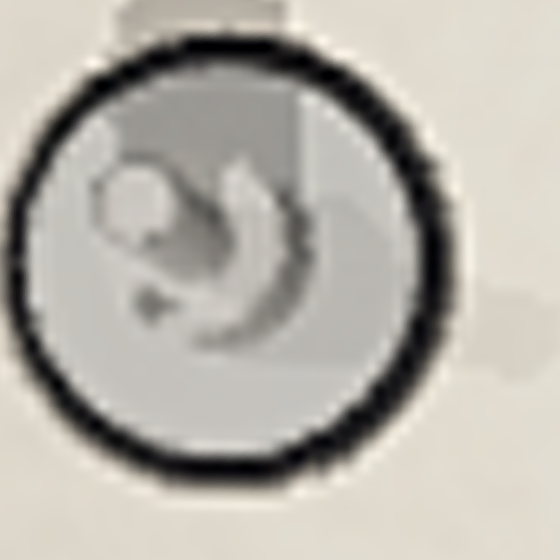

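View pics/o_side_dr.png

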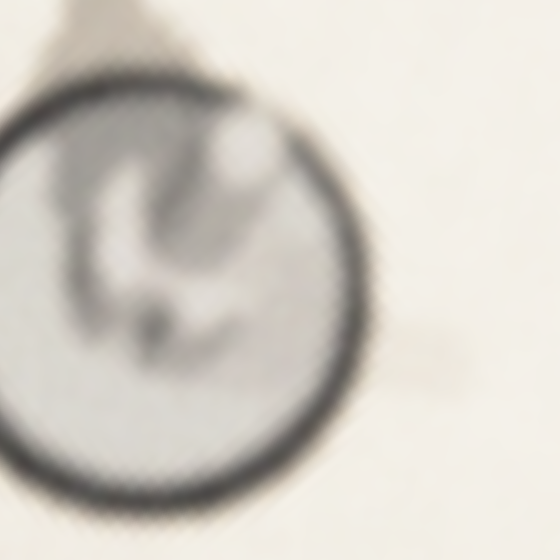

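View pics/o_top_car.png

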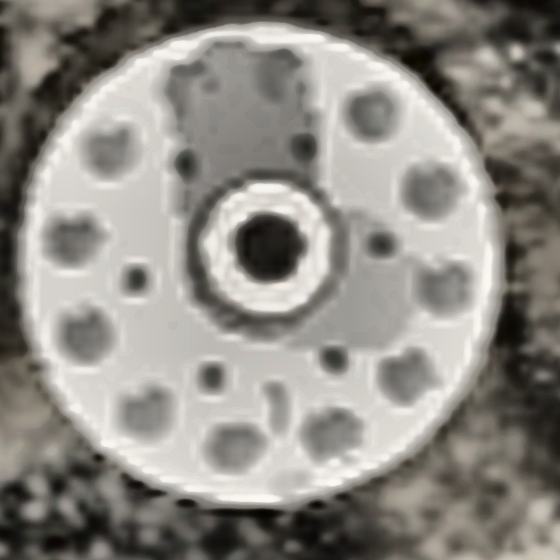

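View pics/o_side_car.png

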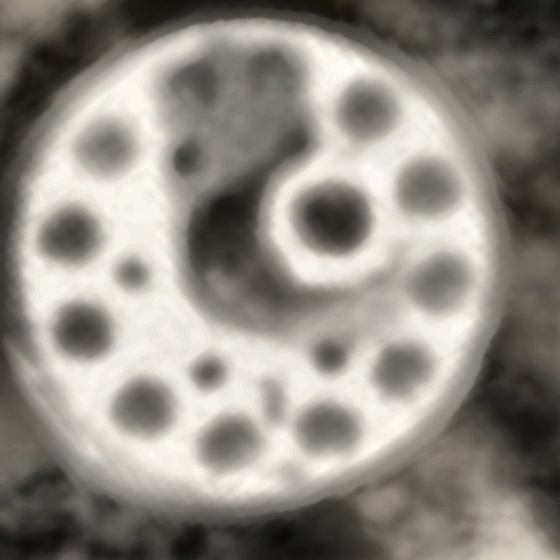

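```bash
python3 - <<'E'
from h import *
from scipy.optimize import least_squares
T=np.load("pics/top0.npz");S=np.load("pics/side0.npz")
H={"top":[(108,150),(72,240),(85,333),(146,410),(235,447),(332,432),(407,377),(444,287),(430,190),(371,112),(277,72)],
"side":[(106,145),(70,235),(81,330),(142,407),(229,441),(327,428),(403,368),(439,282),(427,187),(367,108),(272,72)]}
for n,h in H.items():
    h=np.array(h)*.14/559; P=np.c_[.51+.07-h[:,1],-.175+.07-h[:,0]]
    # index k: direction angle increasing (ccw) order: image ccw seen from above
    k=np.arange(len(P))
    f=lambda p:(np.c_[p[0]+p[2]*np.cos(p[3]+k*np.pi/6),p[1]+p[2]*np.sin(p[3]+k*np.pi/6)]-P).ravel()
    r=least_squares(f,[.515,-.17,.047,np.arctan2(P[0,1]+.17,P[0,0]-.515)])
    a=r.x[3]+4.5*np.pi/6
    print(n,r.x[:3].round(4),"notch ang from -x (deg)",(np.degrees(a)-180+180)%360-180,"rms",np.sqrt(np.mean(r.fun**2)))
for n,d in(("top",T),("side",S)):
    C=cloud(n,d["d"])
    def sel(x,y,r,lo,hi):
        m=(np.hypot(C[...,0]-x,C[...,1]-y)<r)&(C[...,2]>lo)&(C[...,2]<hi); return C[m]
    for nm,a in dict(nose=(.535,.132,.03,.117,.13),shoulder=(.535,.132,.025,.074,.084),flange=(.535,.132,.04,.054,.060),collar=(.513,-.172,.03,.044,.056),knobtop=(.534,-.357,.03,.030,.042)).items():
        p=sel(*a); print(n,nm,len(p),p.mean(0).round(4) if len(p) else '', ((p.min(0)+p.max(0))/2).round(4) if len(p) else '')
for n,uvs in(("top",(135,200)),("side",(248,150))):
    P=[.528+.045-uvs[1]*.09/559,.118+.045-uvs[0]*.09/559,.08]
    uv=proj(n,P); print(n,"nose tip",onz(n,uv,.122))
# keyway ortho about (.535,.132)
for z in (.08,.068):
  for n,d in(("top",T),("side",S)):
    o=ortho(n,d["im"],(.535,.132),.025,z,400); cv2.circle(o,(200,200),120,(255,0,0),1);cv2.imwrite(f"pics/k_{n}_{int(z*1000)}.png",o[:,:,::-1])
a=np.hstack([cv2.imread(f"pics/k_{n}_80.png") for n in("top","side")]);cv2.imwrite("pics/k.png",a)
E
```

```text
top [ 0.5145 -0.1695  0.0469] notch ang from -x (deg) 7.992052892977057 rms 0.0004031172110755231
side [ 0.5155 -0.1685  0.0467] notch ang from -x (deg) 7.966227453449079 rms 0.00037177694140018197
top nose 38 [0.5345 0.1324 0.1209] [0.5351 0.1326 0.1203]
top shoulder 98 [0.5331 0.129  0.0789] [0.5348 0.1326 0.0789]
top flange 359 [0.5331 0.1304 0.0562] [0.5335 0.1331 0.057 ]
top collar 159 [ 0.5135 -0.1695  0.0492] [ 0.5144 -0.1694  0.0501]
top knobtop 117 [ 0.5317 -0.3623  0.0357] [ 0.5321 -0.3633  0.036 ]
side nose 36 [0.5343 0.1335 0.1197] [0.5349 0.1333 0.1204]
side shoulder 99 [0.5326 0.1344 0.0785] [0.5352 0.1327 0.0791]
side flange 321 [0.5306 0.137  0.0557] [0.5351 0.1333 0.057 ]
side collar 122 [ 0.5139 -0.1677  0.0479] [ 0.5145 -0.1684  0.0484]
side knobtop 67 [ 0.5338 -0.3597  0.0345] [ 0.535  -0.3602  0.0342]
top nose tip [[0.53472566 0.13261987 0.122     ]]
side nose tip [[0.53377245 0.13311679 0.122     ]]
```

View pics/k.png

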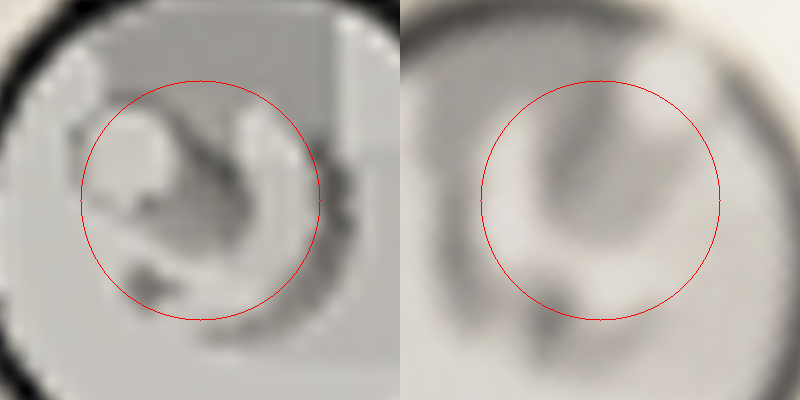

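```bash
cat >> h.py <<'E'
from scipy.spatial.transform import Rotation as Ro
def st(pr=True):
    s=manip.get_state(); q=np.array(s["ee_rot"]); R=Ro.from_quat(q[[1,2,3,0]]).as_matrix(); p=np.array(s["position"])
    if pr:
        print("t",round(s["clock"],2),"p",p.round(4),"F",np.round(s["contact_force"],2),"M",np.round(s["moment"],3),"w",round(s["width"],4),"q",np.round(s["qpos"],3))
        print("x",R[:,0].round(3),"y",R[:,1].round(3),"z",R[:,2].round(3),"yaw of y",round(np.degrees(np.arctan2(R[1,1],R[0,1])),2))
    return s,p,R
def go(t):
    s,p,R=st(); print("shift tool:",(R.T@(np.array(t)-p)).round(4))
E
python3 -c "
from h import *
go([.5147,-.169,.15])"
```

```text
t 0.1 p [0.1636 0.5508 0.2305] F [ 0.34 -0.06  0.73] M [ 0.038  0.019 -0.034] w 0.0853 q [ 1.161  0.277  1.506  0.     1.361 -0.121]
x [-0.001 -0.002 -1.   ] y [ 0.285  0.959 -0.002] z [ 0.959 -0.285 -0.   ] yaw of y 73.45
shift tool: [ 0.0814 -0.5898  0.5416]
```

play_rows([
  [[0,0.0,-0.59,0.542,0],[0,0.0,-0.59,0.542,0],[0,0.0,-0.59,0.542,0],[0,0.0,-0.59,0.542,0],[0,0.0,-0.59,0.542,0],[0,0.0,-0.59,0.542,0],[0,0.0,-0.59,0.542,0],[0,0.0,-0.59,0.542,0],[0,0.0,-0.59,0.542,0],[0,0.0,-0.59,0.542,0],[0,0.0,-0.59,0.542,0],[0,0.0,-0.59,0.542,0]],
])

```text
clock: 1.3
position: [0.427, 0.0099, 0.2313]
ee_rot: [0.7, 0.102, 0.7, -0.102]
contact_force: [1.1, 0.8, -0.4]
width: 0.0852
```

```bash
python3 -c "
from h import *
go([.5147,-.169,.08])"
```

```text
t 1.3 p [0.427  0.0099 0.2313] F [ 1.15  0.84 -0.38] M [ 0.065  0.014 -0.023] w 0.0852 q [-1.390e-01  5.000e-02  1.789e+00 -1.000e-03  1.303e+00 -1.420e+00]
x [-0.001 -0.001 -1.   ] y [ 0.285  0.958 -0.001] z [ 0.958 -0.285 -0.   ] yaw of y 73.42
shift tool: [ 0.1514 -0.1463  0.1351]
```

play_rows([
  [[0,0.12,-0.146,0.135,0],[0,0.12,-0.146,0.135,0],[0,0.12,-0.146,0.135,0],[0,0.12,-0.146,0.135,0],[0,0.12,-0.146,0.135,0],[0,0.12,-0.146,0.135,0],[0,0.12,-0.146,0.135,0],[0,0.12,-0.146,0.135,0]],
])

```text
clock: 2.1
position: [0.5142, -0.1677, 0.1118]
ee_rot: [0.7, 0.102, 0.7, -0.102]
contact_force: [1.0, 0.0, -0.5]
width: 0.0852
```

```bash
python3 -c "
from h import *
go([.5147,-.169,.022])
im,d=manip.get_image('top');crop(im,(230,130,430,280),4,'pics/a1.png')
im,d=manip.get_image('side');crop(im,(225,125,425,275),4,'pics/a2.png')"
```

```text
t 2.1 p [ 0.5142 -0.1677  0.1118] F [ 1.03  0.   -0.5 ] M [-0.039 -0.073  0.016] w 0.0852 q [-4.430e-01  3.210e-01  1.760e+00 -1.000e-03  1.062e+00 -1.725e+00]
x [-0.001 -0.001 -1.   ] y [ 0.285  0.959 -0.001] z [ 0.959 -0.285 -0.001] yaw of y 73.45
shift tool: [ 0.0898 -0.001   0.0009]
```

View pics/a1.png

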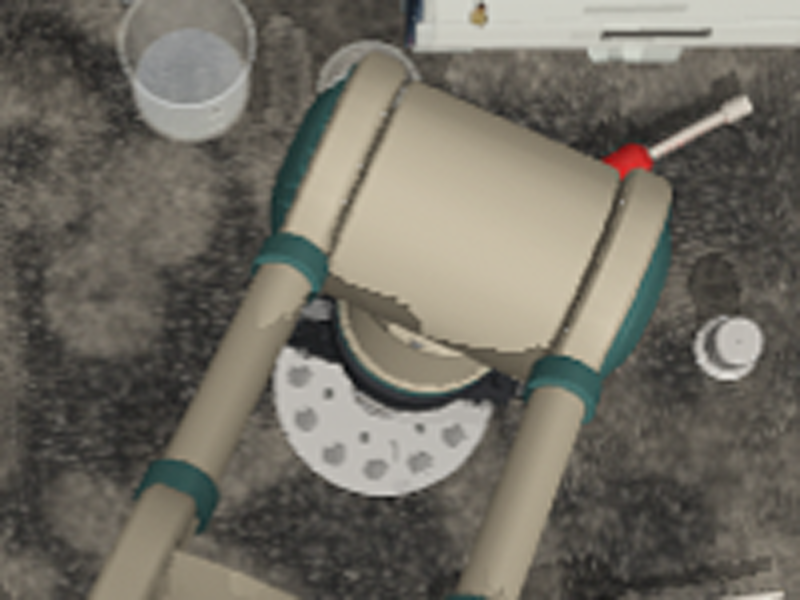

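View pics/a2.png

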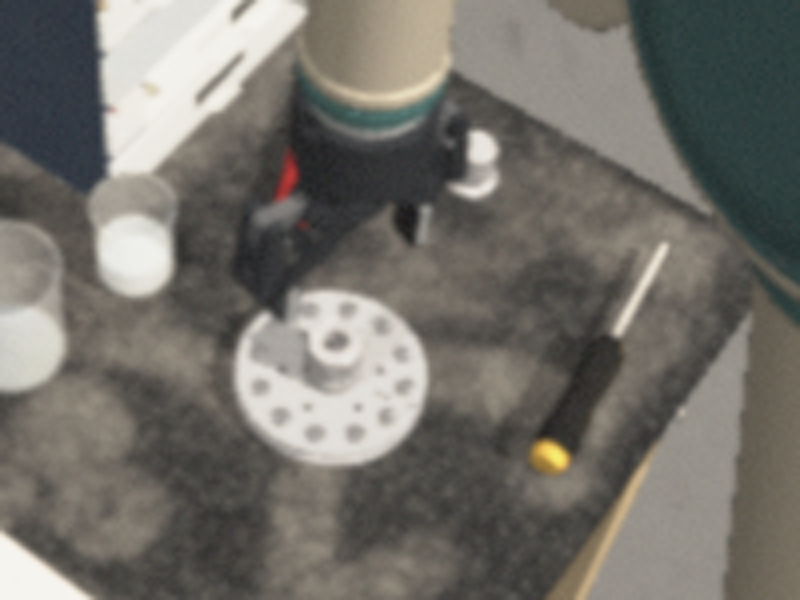

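The gripper hangs centred over the carousel (top view: disc at (385,400), jaws straddling the hub), with the path down clear.

play_rows([
  [[0,0.05,-0.001,0.001,0],[0,0.088,-0.001,0.001,0],[0,0.089,-0.001,0.001,0],[0,0.089,-0.001,0.001,0],[0.5,0.089,-0.001,0.001,0],[1,0.089,-0.001,0.001,0],[1,0.089,-0.001,0.001,0],[1,0.089,-0.001,0.001,0],[1,0.089,-0.001,0.001,0],[1,0.089,-0.001,0.001,0]],
], grip_force=20)

```text
clock: 3.2
position: [0.516, -0.1694, 0.0248]
ee_rot: [0.701, 0.101, 0.699, -0.102]
contact_force: [-0.2, 0.3, 5.4]
width: 0.035
```

```bash
python3 -c "
from h import *
go([.5147,-.169,.022])"
```

```text
t 3.2 p [ 0.516  -0.1694  0.0248] F [-0.17  0.3   5.44] M [ 0.014  0.198 -0.045] w 0.035 q [-4.450e-01  4.240e-01  1.861e+00 -1.000e-03  8.530e-01 -1.726e+00]
x [ 0.003 -0.002 -1.   ] y [ 0.284  0.959 -0.002] z [ 0.959 -0.284  0.003] yaw of y 73.47
shift tool: [ 0.0028  0.     -0.0014]
```

play_rows([
  [[0,-0.002,0,0,0],[0,-0.002,0,0,0],[0,-0.002,0,0,0],[0,-0.002,0,0,8],[0,-0.002,0,0,16],[0,-0.002,0,0,24],[0,-0.002,0,0,32],[0,-0.002,0,0,40],[0,-0.002,0,0,48],[0,-0.002,0,0,56],[0,-0.002,0,0,64],[0,-0.002,0,0,72]],
])

```text
clock: 4.4
position: [0.5158, -0.1693, 0.0266]
ee_rot: [0.506, 0.495, 0.504, -0.495]
contact_force: [0.1, 0.9, -0.6]
width: 0.0858
```

```bash
python3 -c "
from h import *
go([.516,-.1694,.024])"
```

```text
t 4.4 p [ 0.5158 -0.1693  0.0266] F [ 0.08  0.88 -0.59] M [-0.021 -0.047 -0.003] w 0.0858 q [-4.45e-01  4.21e-01  1.86e+00 -1.00e-03  8.58e-01 -4.64e-01]
x [ 0.002 -0.002 -1.   ] y [1.    0.02  0.002] z [ 0.02  -1.     0.002] yaw of y 1.14
shift tool: [0.0026 0.0002 0.0001]
```

play_rows([
  [[1,0.002,0,0,0],[1,0.002,0,0,0],[1,0.002,0,0,0],[1,0.002,0,0,0],[1,0.002,0,0,0],[1,0.002,0,0,0]],
], grip_force=50)

```text
clock: 5.0
position: [0.5159, -0.1694, 0.0248]
ee_rot: [0.506, 0.495, 0.504, -0.495]
contact_force: [-0.4, -0.4, 2.4]
width: 0.0343
```

```bash
python3 -c "
from h import *
go([.516,-.1694,.024])"
```

```text
t 5.0 p [ 0.5159 -0.1694  0.0248] F [-0.41 -0.36  2.43] M [0.063 0.121 0.096] w 0.0343 q [-4.450e-01  4.240e-01  1.862e+00 -1.000e-03  8.530e-01 -4.640e-01]
x [ 0.002 -0.002 -1.   ] y [1.    0.021 0.002] z [ 0.021 -1.     0.002] yaw of y 1.18
shift tool: [0.0008 0.0001 0.    ]
```

play_rows([
  [[1,-0.02,0,0,0],[1,-0.05,0,0,0],[1,-0.1,0,0,0],[1,-0.15,0.005,-0.03,0],[1,-0.155,0.01,-0.07,5],[1,-0.155,0.012,-0.12,10],[1,-0.155,0.016,-0.17,15],[1,-0.155,0.02,-0.22,18],[1,-0.155,0.024,-0.27,18],[1,-0.155,0.026,-0.301,18],[1,-0.155,0.026,-0.301,18],[1,-0.155,0.026,-0.301,18]],
])

```text
clock: 6.2
position: [0.5344, 0.133, 0.1781]
ee_rot: [-0.423, -0.567, -0.421, 0.568]
contact_force: [-0.1, -0.8, -3.6]
width: 0.0348
```

```bash
python3 -c "
from h import *
go([.5357,.1325,.17])
for n,b in(('top',(130,150,250,270)),('side',(155,225,285,345))):
    im,d=manip.get_image(n);crop(im,b,5,f'pics/b_{n}.png');np.savez(f'pics/b_{n}.npz',im=im,d=d)
st()"
```

```text
t 6.2 p [0.5344 0.133  0.1781] F [-0.08 -0.82 -3.63] M [ 0.004 -0.032 -0.041] w 0.0348 q [ 0.12   0.275  1.643 -0.003  1.224  0.412]
x [ 0.    -0.003 -1.   ] y [ 0.958 -0.287  0.001] z [-0.287 -0.958  0.003] yaw of y -16.68
shift tool: [0.0081 0.0013 0.0001]
t 6.3 p [0.5348 0.1316 0.1785] F [-0.29  0.66 -2.12] M [ 0.025  0.023 -0.005] w 0.0344 q [ 0.117  0.275  1.643 -0.003  1.224  0.412]
x [ 0.001 -0.003 -1.   ] y [ 0.957 -0.29   0.002] z [-0.29  -0.957  0.003] yaw of y -16.83
```

View pics/b_top.png

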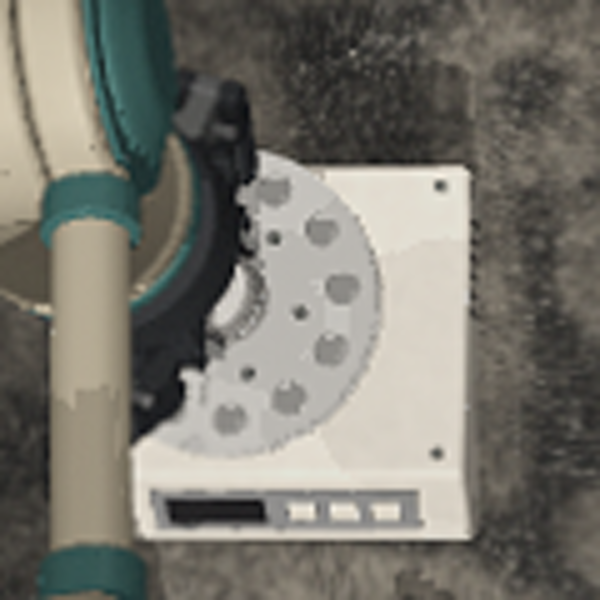

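View pics/b_side.png

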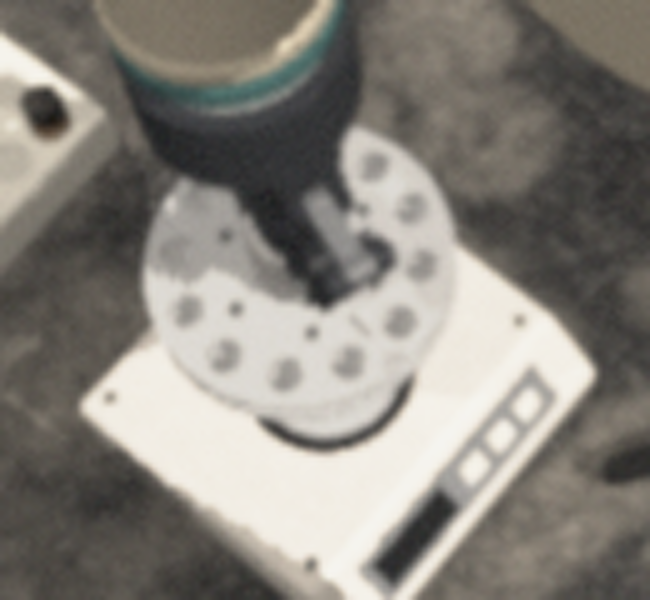

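The side view shows the held carousel above the drive with its "1" mark near (358,322), between the holes at (348,360) and (400,320); I'll use the holes to check centring in the same camera frame as the spindle.

```bash
python3 - <<'E'
from h import *
from scipy.optimize import least_squares
H={"top":([130,150],[(230,418),(290,397),(331,349),(341,288),(322,229),(273,190)]),
"side":([155,225],[(187,311),(224,355),(286,373),(348,360),(400,320),(422,264),(411,206),(375,163)])}
for n,(o,h) in H.items():
    uv=(np.array(h)+.5)/5-.5+o; P=onz(n,uv,.1687)[:,:2]; k=np.arange(len(P))
    f=lambda p:(np.c_[p[0]+.047*np.cos(p[2]+k*np.pi/6),p[1]+.047*np.sin(p[2]+k*np.pi/6)]-P).ravel()
    r=least_squares(f,[.535,.132,np.arctan2(P[0,1]-.132,P[0,0]-.535)])
    print(n,r.x[:2].round(4),"hole0 ang-180:",(np.degrees(r.x[2])-180)%30,"rms",np.sqrt(np.mean(r.fun**2)), "hole0",np.degrees(r.x[2])%360)
E
```

```text
top [0.5334 0.1327] hole0 ang-180: 4.784491861359584 rms 0.00031384961188219026 hole0 184.78449186135956
side [0.5341 0.1318] hole0 ang-180: 4.706318377522081 rms 0.00047499495770697634 hole0 64.70631837752208
```

```bash
python3 -c "
from h import *
go([.5353,.1328,.128])"
```

```text
t 6.3 p [0.5348 0.1316 0.1785] F [-0.29  0.66 -2.12] M [ 0.025  0.023 -0.005] w 0.0344 q [ 0.117  0.275  1.643 -0.003  1.224  0.412]
x [ 0.001 -0.003 -1.   ] y [ 0.957 -0.29   0.002] z [-0.29  -0.957  0.003] yaw of y -16.83
shift tool: [ 0.0505  0.0001 -0.0014]
```

play_rows([
  [[1,0.0,0.0,-0.0014,0],[1,0.02,0.0,-0.0014,0],[1,0.04,0.0,-0.0014,0],[1,0.05,0.0,-0.0014,0],[1,0.05,0.0,-0.0014,0],[1,0.05,0.0,-0.0014,0]],
])

```text
clock: 6.9
position: [0.5357, 0.1324, 0.1289]
ee_rot: [-0.422, -0.568, -0.42, 0.568]
contact_force: [-0.7, 0.4, -2.6]
width: 0.0345
```

```bash
python3 -c "
from h import *
go([.5353,.1328,.112])"
```

```text
t 6.9 p [0.5357 0.1324 0.1289] F [-0.74  0.41 -2.62] M [-0.035  0.021 -0.009] w 0.0345 q [ 0.118  0.318  1.714 -0.004  1.108  0.415]
x [ 0.001 -0.003 -1.   ] y [ 0.957 -0.29   0.002] z [-0.29  -0.957  0.003] yaw of y -16.88
shift tool: [ 0.0169 -0.0006 -0.0003]
```

Baseline Fz while holding is about -2.6 N. I'm feeling for the nose bore next.

play_rows([
  [[1,0.004,0.0,0.0,0],[1,0.008,0.0,0.0,0],[1,0.011,0.0,0.0,0],[1,0.013,0.0,0.0,0],[1,0.013,0.0,0.0,0]],
])

```text
clock: 7.4
position: [0.5355, 0.1324, 0.1155]
ee_rot: [-0.422, -0.568, -0.42, 0.568]
contact_force: [-0.2, -0.6, -3.4]
width: 0.0341
```

```bash
python3 -c "
from h import *
go([.5353,.1328,.112])"
```

```text
t 7.4 p [0.5355 0.1324 0.1155] F [-0.15 -0.61 -3.43] M [-0.011  0.002  0.013] w 0.0341 q [ 0.118  0.331  1.732 -0.004  1.078  0.415]
x [ 0.001 -0.003 -1.   ] y [ 0.957 -0.29   0.002] z [-0.29  -0.957  0.003] yaw of y -16.88
shift tool: [ 0.0035 -0.0003 -0.0004]
```

play_rows([
  [[1,0.004,0.0,0.0,0],[1,0.008,0.0,0.0,0],[1,0.011,0.0,0.0,0],[1,0.014,0.0,0.0,0],[1,0.017,0.0,0.0,0],[1,0.02,0.0,0.0,0],[1,0.022,0.0,0.0,0],[1,0.022,0.0,0.0,0]],
])

```text
clock: 8.2
position: [0.5352, 0.1322, 0.0931]
ee_rot: [-0.422, -0.567, -0.42, 0.569]
contact_force: [-1.2, 0.7, -2.8]
width: 0.0343
```

```bash
python3 -c "
from h import *
go([.5353,.1328,.088])"
```

```text
t 8.2 p [0.5352 0.1322 0.0931] F [-1.24  0.68 -2.75] M [ 0.013 -0.005 -0.009] w 0.0343 q [ 0.118  0.354  1.761 -0.004  1.027  0.415]
x [-0.    -0.003 -1.   ] y [ 0.957 -0.29   0.001] z [-0.29  -0.957  0.003] yaw of y -16.87
shift tool: [ 0.0051 -0.0001 -0.0006]
```

Over the shoulder without contact. Now down to the key.

play_rows([
  [[1,0.002,0.0,0.0,0],[1,0.004,0.0,0.0,0],[1,0.005,0.0,0.0,0],[1,0.006,0.0,0.0,0],[1,0.006,0.0,0.0,0]],
])

```text
clock: 8.7
position: [0.5353, 0.1323, 0.0874]
ee_rot: [-0.422, -0.567, -0.42, 0.569]
contact_force: [-1.4, -0.0, -1.2]
width: 0.0345
```

```bash
python3 -c "
from h import *
go([.5353,.1328,.088])"
```

```text
t 8.7 p [0.5353 0.1323 0.0874] F [-1.44 -0.01 -1.24] M [-0.055  0.164 -0.036] w 0.0345 q [ 0.118  0.36   1.768 -0.004  1.013  0.415]
x [ 0.    -0.003 -1.   ] y [ 0.957 -0.29   0.001] z [-0.29  -0.957  0.003] yaw of y -16.88
shift tool: [-0.0006 -0.0002 -0.0005]
```

play_rows([
  [[1,0.001,0.0,0.0,0],[1,0.0015,0.0,0.0,0],[1,0.0015,0.0,0.0,0]],
])

```text
clock: 9.0
position: [0.5354, 0.1323, 0.0867]
ee_rot: [-0.422, -0.568, -0.42, 0.568]
contact_force: [-2.6, -0.4, 4.5]
width: 0.0342
```

```bash
python3 -c "
from h import *
go([.5353,.1328,.088])"
```

```text
t 9.0 p [0.5354 0.1323 0.0867] F [-2.57 -0.35  4.5 ] M [ 0.01   0.462 -0.016] w 0.0342 q [ 0.118  0.361  1.77  -0.004  1.011  0.415]
x [ 0.001 -0.003 -1.   ] y [ 0.957 -0.29   0.002] z [-0.29  -0.957  0.003] yaw of y -16.87
shift tool: [-0.0013 -0.0003 -0.0005]
```

play_rows([
  [[1,0.001,0.0,0.0,1],[1,0.001,0.0,0.0,2.5],[1,0.001,0.0,0.0,4],[1,0.001,0.0,0.0,5.5],[1,0.001,0.0,0.0,7],[1,0.001,0.0,0.0,8.5],[1,0.001,0.0,0.0,10],[1,0.001,0.0,0.0,10]],
])

```text
clock: 9.8
position: [0.5358, 0.1327, 0.085]
ee_rot: [-0.371, -0.603, -0.369, 0.603]
contact_force: [0.2, 0.5, -2.4]
width: 0.0342
```

```bash
python3 -c "
from h import *
go([.5353,.1328,.088])"
```

```text
t 9.8 p [0.5358 0.1327 0.085 ] F [ 0.2   0.49 -2.42] M [ 0.195 -0.121 -0.038] w 0.0342 q [ 0.118  0.363  1.771 -0.003  1.006  0.59 ]
x [ 0.001 -0.002 -1.   ] y [ 0.891 -0.453  0.002] z [-0.453 -0.891  0.001] yaw of y -26.94
shift tool: [-0.003  -0.0004  0.0001]
```

Force vanished and z fell to 0.085, so the key is over the keyway at about -20°. Lowering gently.

play_rows([
  [[1,0.001,0.0,0.0,0],[1,0.002,0.0,0.0,0],[1,0.003,0.0,0.0,0],[1,0.004,0.0,0.0,0],[1,0.004,0.0,0.0,0]],
])

```text
clock: 10.3
position: [0.5358, 0.1329, 0.0809]
ee_rot: [-0.371, -0.603, -0.369, 0.603]
contact_force: [1.2, 1.8, -3.8]
width: 0.034
```

```bash
python3 -c "
from h import *
go([.5353,.1328,.088])"
```

```text
t 10.3 p [0.5358 0.1329 0.0809] F [ 1.22  1.76 -3.75] M [ 0.246 -0.092 -0.046] w 0.034 q [ 0.118  0.368  1.776 -0.003  0.997  0.59 ]
x [ 0.001 -0.002 -1.   ] y [ 0.891 -0.453  0.002] z [-0.453 -0.891  0.001] yaw of y -26.94
shift tool: [-0.0071 -0.0004  0.0003]
```

play_rows([
  [[1,0.0005,0.0,0.0,1],[1,0.001,0.0,0.0,1],[1,0.0015,0.0,0.0,1],[1,0.0018,0.0,0.0,1],[1,0.0018,0.0,0.0,1]],
])

```text
clock: 10.8
position: [0.5359, 0.1328, 0.0807]
ee_rot: [0.365, 0.606, 0.363, -0.606]
contact_force: [-2.6, 0.1, 8.2]
width: 0.0342
```

```bash
python3 -c "
from h import *
go([.5353,.1328,.088])"
```

```text
t 10.8 p [0.5359 0.1328 0.0807] F [-2.65  0.08  8.2 ] M [ 0.112  0.503 -0.047] w 0.0342 q [ 0.118  0.367  1.777 -0.003  0.995  0.608]
x [ 0.002 -0.002 -1.   ] y [ 0.883 -0.469  0.003] z [-0.469 -0.883  0.001] yaw of y -27.95
shift tool: [-0.0073 -0.0005  0.0003]
```

Seated: stopped at TCP z 0.0807 (predicted 0.0808) at ~11 N. Release, retreat and look.

play_rows([
  [[1,-0.0005,0,0,0],[0,-0.0005,0,0,0],[0,-0.0005,0,0,0],[0,-0.0005,0,0,0],[0,-0.0005,0,0,0],[0,-0.04,0,0,0],[0,-0.09,0,0,0],[0,-0.12,0,0,0],[0,-0.12,0.03,0.05,0],[0,-0.12,0.06,0.1,0],[0,-0.12,0.08,0.15,0],[0,-0.12,0.1,0.2,0]],
])

```text
clock: 12.0
position: [0.5326, -0.0682, 0.2012]
ee_rot: [0.366, 0.606, 0.363, -0.605]
contact_force: [0.9, -0.7, -0.2]
width: 0.0853
```

```bash
python3 - <<'E'
from h import *
for n,uv in(("top",((624,127),(290,190))),("side",((346,85),(275,145)))):
    u=(np.array(uv[0])+.5)/5-.5+uv[1]; print(n,onz(n,[u],.036))
for n,b in(('top',(130,150,250,270)),('side',(155,225,285,345))):
    im,d=manip.get_image(n);crop(im,b,5,f'pics/c_{n}.png');np.savez(f'pics/c_{n}.npz',im=im,d=d)
    C=cloud(n,d)
    r=np.hypot(C[...,0]-.5345,C[...,1]-.1325)
    for nm,m in dict(disc=(r<.057)&(r>.025)&(C[...,2]>.062)&(C[...,2]<.09),nose=(r<.02)&(C[...,2]>.117)&(C[...,2]<.13),hub=(r<.02)&(C[...,2]>.095)&(C[...,2]<.113)).items():
        p=C[m]; 
        if len(p): print(n,nm,len(p),np.median(p,0).round(4),((p.min(0)+p.max(0))/2).round(4))
go([.535,-.361,.1])
E
```

```text
top [[ 0.53172956 -0.36287491  0.036     ]]
side [[ 0.53231693 -0.35961501  0.036     ]]
top disc 1245 [0.54   0.1417 0.0704] [0.5348 0.1367 0.0695]
top nose 42 [0.5339 0.1323 0.1216] [0.5343 0.1326 0.1213]
top hub 199 [0.5325 0.1293 0.1046] [0.5347 0.1318 0.1035]
side disc 1353 [0.5307 0.1357 0.0699] [0.5346 0.1325 0.0683]
side nose 38 [0.5339 0.1335 0.1195] [0.5342 0.1334 0.1197]
side hub 183 [0.5302 0.1365 0.1042] [0.5342 0.1332 0.1037]
t 12.1 p [ 0.5322 -0.0725  0.2011] F [-0.05  0.21 -0.57] M [-0.012  0.009  0.004] w 0.0853 q [-0.262  0.237  1.637 -0.005  1.264  0.234]
x [ 0.002 -0.006 -1.   ] y [ 0.88  -0.474  0.005] z [-0.474 -0.88   0.004] yaw of y -28.32
shift tool: [0.1027 0.1389 0.2523]
```

View pics/c_top.png

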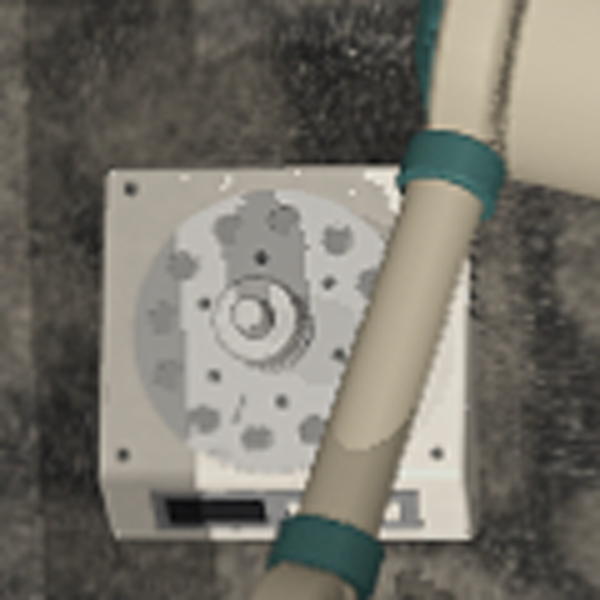

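View pics/c_side.png

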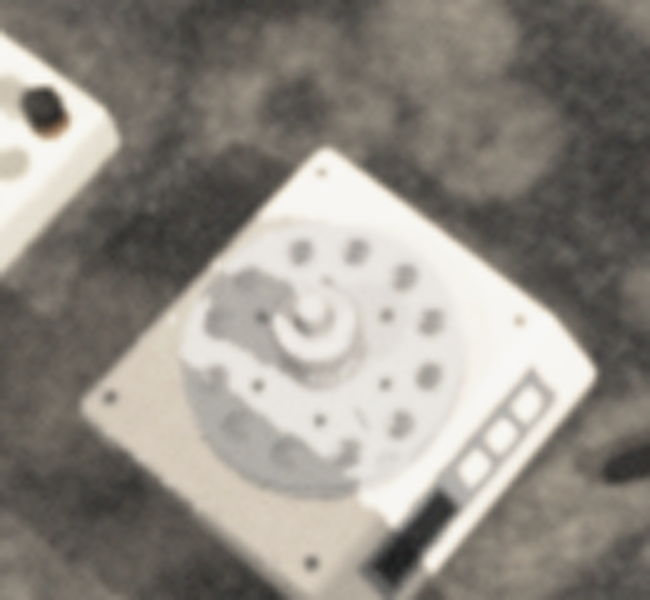

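Pictures: the carousel sits centred under the nose (nose top at (250,315) in the top crop), disc top measured at 0.070 m (0.071 when seated; 0.078 if unseated). Now the knob.

play_rows([
  [[0,0.0,0.03,0.04,0],[0,0.0,0.06,0.08,0],[0,0.0,0.08,0.12,0],[0,0.02,0.1,0.16,0],[0,0.04,0.12,0.2,0],[0,0.07,0.137,0.24,0],[0,0.1,0.137,0.253,0],[0,0.12,0.137,0.253,0],[0,0.12,0.137,0.253,0],[0,0.12,0.137,0.253,0]],
])

```text
clock: 13.1
position: [0.5334, -0.3604, 0.0827]
ee_rot: [-0.364, -0.607, -0.361, 0.607]
contact_force: [0.5, 0.1, 1.1]
width: 0.0853
```

```bash
python3 - <<'E'
from h import *
go([.533,-.3612,.010])
im,d=manip.get_image('side');crop(im,(285,110,415,210),5,'pics/d_side.png')
im,d=manip.get_image('top');crop(im,(350,150,470,250),5,'pics/d_top.png')
E
```

```text
t 13.1 p [ 0.5334 -0.3604  0.0827] F [0.47 0.08 1.09] M [0.033 0.01  0.023] w 0.0853 q [-0.701  0.483  1.566 -0.003  1.088 -0.205]
x [ 0.002 -0.005 -1.   ] y [ 0.88  -0.474  0.004] z [-0.474 -0.88   0.003] yaw of y -28.3
shift tool: [ 0.0727 -0.0003  0.0007]
```

View pics/d_side.png

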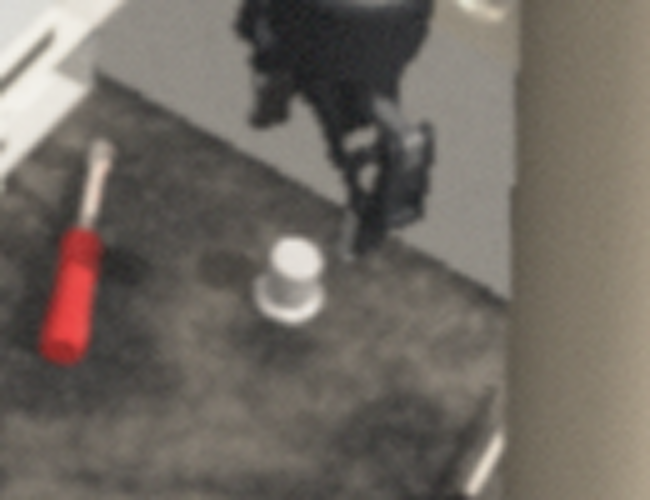

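View pics/d_top.png

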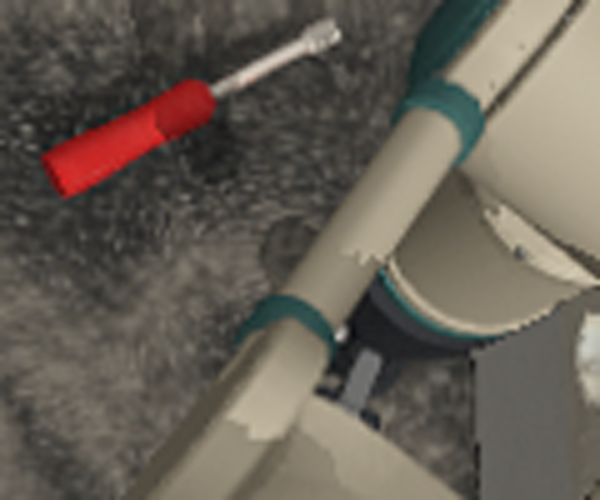

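The knob (side crop (295,260)) is between and below the open fingers; nothing is in the way.

play_rows([
  [[0,0.04,0.0,0.001,0],[0,0.065,0.0,0.001,0],[0,0.072,0.0,0.001,0],[0,0.072,0.0,0.001,0],[1,0.072,0.0,0.001,0],[1,0.072,0.0,0.001,0],[1,0.072,0.0,0.001,0],[1,0.072,0.0,0.001,0],[1,0.072,0.0,0.001,0],[1,0.072,0.0,0.001,0],[1,0.072,0.0,0.001,0]],
], grip_force=20)

```text
clock: 14.3
position: [0.5346, -0.3626, 0.0133]
ee_rot: [0.366, 0.607, 0.359, -0.607]
contact_force: [-1.3, 0.0, 5.5]
width: 0.0272
```

```bash
python3 - <<'E'
from h import *
go([.533,-.3612,.010])
E
```

```text
t 14.3 p [ 0.5346 -0.3626  0.0133] F [-1.31  0.04  5.53] M [0.065 0.126 0.   ] w 0.0272 q [-0.702  0.555  1.638 -0.003  0.94  -0.207]
x [ 0.006 -0.008 -1.   ] y [ 0.881 -0.474  0.009] z [-0.474 -0.881  0.005] yaw of y -28.27
shift tool: [ 0.0033 -0.0021 -0.0005]
```

play_rows([
  [[0,-0.002,0,0,0],[0,-0.002,0,0,0],[0,-0.002,0,0,0],[0,-0.002,0,0,-8],[0,-0.002,0,0,-16],[0,-0.002,0,0,-24],[0,-0.002,0,0,-32],[0,-0.002,0,0,-40],[0,-0.002,0,0,-48],[0,-0.002,0,0,-56],[0,-0.002,0,0,-64],[0,-0.002,0,0,-72]],
])

```text
clock: 15.5
position: [0.5344, -0.3624, 0.0149]
ee_rot: [0.654, 0.274, 0.648, -0.278]
contact_force: [-0.4, -0.2, 0.4]
width: 0.0855
```

```bash
python3 - <<'E'
from h import *
go([.5346,-.3626,.012])
E
```

```text
t 15.5 p [ 0.5344 -0.3624  0.0149] F [-0.38 -0.2   0.37] M [-0.041 -0.017  0.03 ] w 0.0855 q [-0.702  0.553  1.636 -0.003  0.944 -1.469]
x [ 0.005 -0.008 -1.   ] y [ 0.719  0.695 -0.002] z [ 0.695 -0.719  0.009] yaw of y 44.06
shift tool: [0.0029 0.     0.0002]
```

play_rows([
  [[0,0.0,0,0,-8],[0,0.002,0,0,-16],[0.5,0.002,0,0,-18],[1,0.002,0,0,-18],[1,0.002,0,0,-18],[1,0.002,0,0,-18],[1,0.002,0,0,-18],[1,0.002,0,0,-18],[1,0.002,0,0,-18]],
], grip_force=40)

```text
clock: 16.4
position: [0.5345, -0.3626, 0.013]
ee_rot: [0.689, 0.168, 0.684, -0.173]
contact_force: [-0.3, -0.6, 0.0]
width: 0.0267
```

```bash
python3 - <<'E'
from h import *
go([.5346,-.3626,.012])
E
```

```text
t 16.4 p [ 0.5345 -0.3626  0.013 ] F [-0.32 -0.64  0.03] M [-0.083 -0.026 -0.024] w 0.0267 q [-0.702  0.555  1.638 -0.003  0.939 -1.783]
x [ 0.005 -0.008 -1.   ] y [ 0.469  0.883 -0.005] z [ 0.883 -0.469  0.009] yaw of y 62.05
shift tool: [0.001 0.    0.   ]
```

```bash
python3 - <<'E'
from h import *
go([.5356,.1326,.165])
E
```

```text
t 16.4 p [ 0.5345 -0.3626  0.013 ] F [-0.32 -0.64  0.03] M [-0.083 -0.026 -0.024] w 0.0267 q [-0.702  0.555  1.638 -0.003  0.939 -1.783]
x [ 0.005 -0.008 -1.   ] y [ 0.469  0.883 -0.005] z [ 0.883 -0.469  0.009] yaw of y 62.05
shift tool: [-0.156   0.4372 -0.2299]
```

play_rows([
  [[1,-0.02,0,0,0],[1,-0.06,0,0,0],[1,-0.11,0,0,0],[1,-0.155,0.02,-0.01,0],[1,-0.156,0.06,-0.03,0],[1,-0.156,0.1,-0.052,0],[1,-0.156,0.144,-0.076,0],[1,-0.156,0.188,-0.1,0],[1,-0.156,0.232,-0.122,0],[1,-0.156,0.276,-0.145,0],[1,-0.156,0.32,-0.168,0],[1,-0.156,0.36,-0.19,0]],
])

```text
clock: 17.6
position: [0.5339, 0.048, 0.1656]
ee_rot: [0.689, 0.169, 0.684, -0.173]
contact_force: [0.6, -0.6, -1.9]
width: 0.0266
```

```bash
python3 - <<'E'
from h import *
go([.5356,.1326,.160])
E
```

```text
t 17.6 p [0.5339 0.048  0.1656] F [ 0.59 -0.58 -1.88] M [ 0.007 -0.032 -0.012] w 0.0266 q [-0.035  0.262  1.697 -0.008  1.178 -1.115]
x [ 0.005 -0.008 -1.   ] y [ 0.469  0.883 -0.004] z [ 0.883 -0.469  0.008] yaw of y 62.06
shift tool: [ 0.0049  0.0755 -0.0382]
```

play_rows([
  [[1,0.0,0.03,-0.015,0],[1,0.0,0.055,-0.028,0],[1,0.002,0.07,-0.035,0],[1,0.005,0.0755,-0.038,0],[1,0.005,0.0755,-0.038,0],[1,0.005,0.0755,-0.038,0],[1,0.005,0.0755,-0.038,0]],
])

```text
clock: 18.3
position: [0.5358, 0.1314, 0.1599]
ee_rot: [0.688, 0.169, 0.684, -0.174]
contact_force: [0.8, 1.7, -1.1]
width: 0.027
```

```bash
python3 - <<'E'
from h import *
go([.5356,.1326,.138])
for n,b in(('top',(130,150,250,270)),('side',(155,225,285,345))):
    im,d=manip.get_image(n);crop(im,b,5,f'pics/e_{n}.png')
E
```

```text
t 18.3 p [0.5358 0.1314 0.1599] F [ 0.84  1.7  -1.08] M [-0.03   0.003  0.034] w 0.027 q [ 0.12   0.289  1.671 -0.009  1.177 -0.958]
x [ 0.005 -0.008 -1.   ] y [ 0.47   0.883 -0.005] z [ 0.883 -0.47   0.008] yaw of y 61.99
shift tool: [ 0.0219  0.001  -0.0009]
```

View pics/e_side.png

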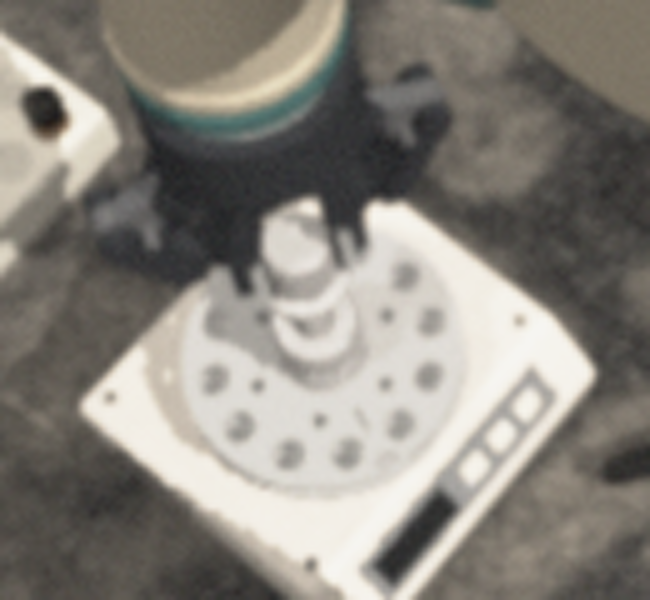

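The knob is held upright straight above the nose ((295,250) over hub (315,320)). Lowering by feel.

play_rows([
  [[1,0.008,0.0008,-0.0008,0],[1,0.016,0.0008,-0.0008,0],[1,0.021,0.0008,-0.0008,0],[1,0.024,0.0008,-0.0008,0],[1,0.027,0.0008,-0.0008,0],[1,0.029,0.0008,-0.0008,0],[1,0.029,0.0008,-0.0008,0]],
])

```text
clock: 19.1
position: [0.5356, 0.1324, 0.1308]
ee_rot: [0.688, 0.169, 0.684, -0.173]
contact_force: [-0.5, 0.1, -1.0]
width: 0.0269
```

```bash
python3 - <<'E'
from h import *
go([.5356,.1326,.119])
E
```

```text
t 19.1 p [0.5356 0.1324 0.1308] F [-0.45  0.06 -0.98] M [-0.006 -0.065 -0.019] w 0.0269 q [ 0.122  0.315  1.713 -0.009  1.11  -0.956]
x [ 0.005 -0.008 -1.   ] y [ 0.47   0.883 -0.005] z [ 0.883 -0.47   0.008] yaw of y 61.98
shift tool: [ 0.0118  0.0002 -0.0002]
```

On the nose with no contact force. Continuing to the hub.

play_rows([
  [[1,0.004,0,0,0],[1,0.008,0,0,0],[1,0.01,0,0,0],[1,0.0115,0,0,0],[1,0.0125,0,0,0],[1,0.0125,0,0,0]],
])

```text
clock: 19.7
position: [0.5355, 0.1323, 0.1189]
ee_rot: [0.688, 0.169, 0.684, -0.173]
contact_force: [-2.0, -0.2, 3.9]
width: 0.0266
```

```bash
python3 - <<'E'
from h import *
go([.5356,.1326,.119])
E
```

```text
t 19.7 p [0.5355 0.1323 0.1189] F [-2.01 -0.19  3.94] M [-0.011  0.364  0.031] w 0.0266 q [ 0.122  0.326  1.73  -0.01   1.082 -0.956]
x [ 0.005 -0.008 -1.   ] y [ 0.47   0.883 -0.005] z [ 0.883 -0.47   0.008] yaw of y 61.98
shift tool: [-0.0001  0.0003 -0.0001]
```

Contact at 0.1189 (predicted 0.119), about 5 N. Release and retreat.

play_rows([
  [[1,0,0,0,0],[0,0,0,0,0],[0,0,0,0,0],[0,0,0,0,0],[0,0,0,0,0],[0,-0.03,0,0,0],[0,-0.08,0,0,0],[0,-0.11,0,0,0],[0,-0.11,-0.045,0.02,0],[0,-0.11,-0.09,0.045,0],[0,-0.11,-0.13,0.065,0],[0,-0.11,-0.16,0.08,0]],
])

```text
clock: 20.9
position: [0.5302, -0.0482, 0.2305]
ee_rot: [0.689, 0.169, 0.683, -0.174]
contact_force: [1.3, 0.2, 0.5]
width: 0.0853
```

```bash
python3 - <<'E'
from h import *
st()
a=[]
for n,b in(('top',(130,150,250,270)),('side',(155,225,285,345))):
    im,d=manip.get_image(n);crop(im,b,5,f'pics/f_{n}.png'); cv2.imwrite(f'pics/g_{n}.png',im[:,:,::-1])
    C=cloud(n,d); r=np.hypot(C[...,0]-.5345,C[...,1]-.1325)
    for nm,m in dict(disc=(r<.057)&(r>.03)&(C[...,2]>.062)&(C[...,2]<.09),knobtop=(r<.03)&(C[...,2]>.136)&(C[...,2]<.16)).items():
        p=C[m]; 
        if len(p): print(n,nm,len(p),np.median(p,0).round(4),((p.min(0)+p.max(0))/2).round(4))
E
```

```text
t 20.9 p [ 0.5302 -0.0482  0.2305] F [1.34 0.2  0.51] M [ 0.061 -0.022 -0.031] w 0.0853 q [-0.216  0.209  1.599 -0.008  1.326 -1.295]
x [ 0.005 -0.009 -1.   ] y [ 0.471  0.882 -0.005] z [ 0.882 -0.47   0.009] yaw of y 61.93
top disc 885 [0.5339 0.1515 0.0703] [0.5361 0.1326 0.0695]
top knobtop 128 [0.5346 0.1338 0.1411] [0.5344 0.1332 0.1416]
side disc 1149 [0.529  0.1379 0.0698] [0.5345 0.1325 0.0684]
side knobtop 138 [0.5337 0.1335 0.1402] [0.5339 0.1327 0.1398]
```

View pics/f_side.png

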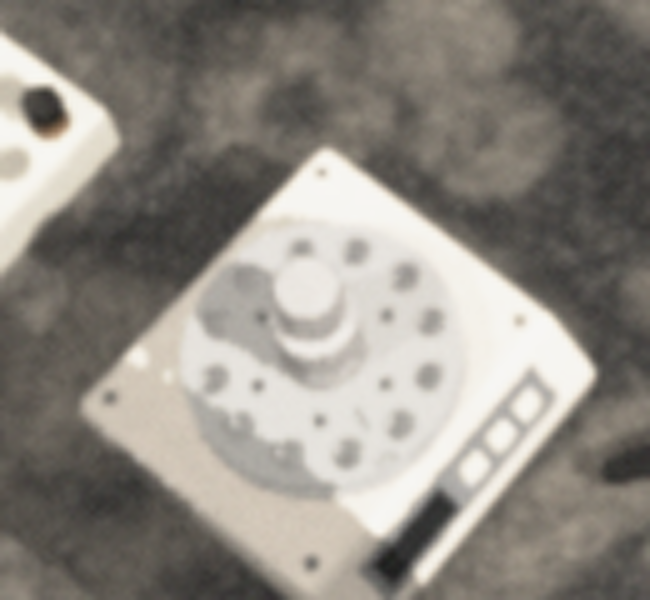

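View pics/g_top.png

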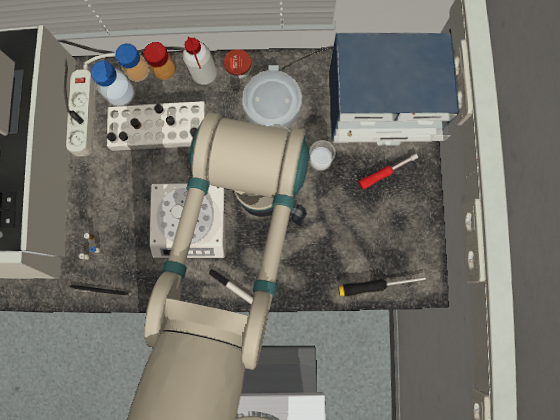

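Both views show the knob upright on the hub (side crop (305,300)), with its top at 0.140–0.141 m (0.142 expected). The bystanders that can be seen have not moved. I'll let the arm settle, then hand in.

play_rows([
  [[0,0,0,0,0],[0,0,0,0,0],[0,0,0,0,0]],
])

```text
clock: 21.3
position: [0.5305, -0.0487, 0.2303]
ee_rot: [0.688, 0.169, 0.683, -0.175]
contact_force: [-0.3, 0.6, 0.2]
width: 0.0855
```

```bash
python3 - <<'E'
from h import *
st(); print(manip.sign_off())
E
```

```text
t 21.3 p [ 0.5305 -0.0487  0.2303] F [-0.34  0.58  0.23] M [-0.079 -0.056 -0.013] w 0.0855 q [-0.216  0.21   1.599 -0.009  1.326 -1.292]
x [ 0.005 -0.01  -1.   ] y [ 0.473  0.881 -0.006] z [ 0.881 -0.473  0.009] yaw of y 61.78
the job is handed in; nothing more can be done
None
```

The carousel is seated on the drive with its key in the keyway, the hold-down knob is on its hub, and I handed the job in at 21.3 s. The sign-off gave no verdict, so the result rests on the checks below.

**Carousel:** I gripped it by the collar from two directions to centre it and lowered it over the spindle. The key touched at about 7 N, and I turned it clockwise until the force vanished. It dropped in about 20° off the front. It came to rest flush at a TCP height of 0.0807 m (0.0808 expected), with a press of about 11 N.

**Knob:** I centred it the same way. It met the hub at a TCP height of 0.1189 m (0.119 expected), with about 5 N.

**Last checks:**
- **Heights:** the cameras put the carousel's holed disc at 0.070 m (0.071 expected) and the knob's top at 0.140–0.141 m (0.142 expected).
- **Centring:** both parts are centred on the spindle within the cameras' accuracy of 1–2 mm.
- **Bystanders:** in the last top picture the marker and nut driver look unmoved. The arm hid the beaker there; it was never approached at its height.
- **Arm:** the gripper is open and clear, and the force reading is about zero.

**Disagreements:** the two cameras disagreed by about 3 mm on where the knob first stood, and by about 8° on the keyway angle. Neither picture estimate (about 23° and 31°) matched the roughly 20° found by feel. The two-way grip settled the knob's position and feel settled the keyway.

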